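# Gauge the opening of the book press

## Robot

A 6-joint arm with a two-finger parallel gripper is mounted at the origin on the work surface. World frame = base frame: x ahead of the robot, y to its left, z up, the work surface at z = 0. Lengths are in m, angles in rad, forces in N, time in s.
With the tool pointing down it reaches from about 0.225 to 0.875 m from the base axis. Payload 3.4 kg.
Tool frame: the origin (TCP) lies midway between the tips of the shut fingers; the grasp point (between the pads) lies 19 mm behind it (manip.tcp_to_grasp is the distance from the TCP to the grasp point, in m); x points along the fingers, y is the direction in which the jaws open and shut, and the axes are right-handed (so a half turn about x gives the same grasp; the last joint's range is limited). The gripper opens to 85 mm and grips with 20 to 120 N. Pads are 22 mm wide; open, the fingers measure 114 mm over their backs; the gripper's body (76 mm by 85 mm) begins 54 mm behind the grasp point. The pads swing forward as they close: fully open they stand 13 mm farther back than shut.
Start: joints at [-1.464, 0.276, 1.505, -0, 1.361, -0.121], TCP at [0.13, -0.56, 0.231] pointing down, gripper open.
Joint ranges: [-2.89, 2.89], [-0.75, 2.08], [0.22, 2.7], [-1.18, 4.32], [0.11, 2.71], [-2.7, 2.7]. Speed limits (rad/s): [2.57, 2.57, 3.14, 3.14, 3.14, 3.14].

## Interface

Orientations are given as a unit quaternion [w, x, y, z].
In Python, from rig import readout, eyes, job, manip gives the robot as it stands. The module is installed in compiled form; this text tells all that it offers.
- The arm moves only by the tool carry_out, never from a script. Its argument "deltas" is one flat list of numbers, 7 for each row, row after row: the shift along the tool's x, y, z scaled (see below), then the turn, a rotation vector about the tool's x, y, z scaled (see below), then the opening, from -1 (shut) to 1 (fully open). In form: [dx, dy, dz, ax, ay, az, grip, dx, dy, dz, ax, ay, az, grip, ...]. A call has 1 to 10 rows; each row shifts and turns the commanded pose from where the row before left it, along the tool's axes as they then stand; what a row does not reach is not made up. The controller multiplies each number of a shift by 60 mm and each number of a turn by 4 degrees. A row lasts 1/8 s, in which the tool goes at most 62.5 mm and 10.7 degrees, less where a joint would pass 70% of its speed; a pose out of reach is approached as far as the arm can. A call with a number of a shift or a turn outside -1 to 1 is refused whole. A call with a gripper value outside its range is refused whole. The fingers move at their own pace and stop on an object; "newtons" is the grip in N (left out, the last holds). Time passes only in rows, so rows that do not move let the fingers close. It gives the time, the measured TCP pose, the force and the opening at its end, in the units of the state.
- readout.get_state(): the state, without advancing time (a new reading comes with each control period).
- eyes.get_image(name): name is "side" or "top" or "wrist"; returns a dict with "color" (384x512x3 uint8, red, green, blue), "z_map" (384x512 float32, m along the optical axis (not along the pixel's ray), 0 where there is no reading), "mtx" (3x3 intrinsics, pixels), "origin" and "orientation" of the camera in the world. Camera axes: x right, y down, z forward; pixel columns grow to the right and rows downward; lengths in m; the calibration is good to about 2 mm. A picture is of the moment at which its call begins.
- job.sign_off(): hands the job in, once; it reports no verdict.
The state is a dict: "clock": time; "qpos": joint angles; "qd": joint speeds; "effort": joint torques, N m; "position": TCP position; "ee_rot": TCP orientation; "contact_force": force on the tool from outside, world axes, zero at the start; "moment": the same for the moment, N m; "width": finger opening in m.
Only numpy, scipy, OpenCV 4.12 (cv2) and the standard library are available. Lean on these libraries where they do the work, as an engineer would, in place of code of your own. Each camera call takes 0.05 s, during which the arm holds its last target.

## Task

Check how far the book press is open: pick the yellow-handled taper gauge out of the tool tray, lay its blade flat on the press bed and slide it, thin end first and straight in from the front, under the platen until it drags snugly between the two plates, without forcing it. Finish while still holding the gauge by its handle, level and still, with the blade lightly nipped at that depth so that the opening can be read. Leave the other things where they are.

Things in the scene. Friction and masses are not known exactly. Their poses are not given: they have to be found in the camera images.
- gauge_handle (a point): Taper gauge with a bright yellow handle 95 mm long, 18 mm wide, 24 mm high and a steel blade on its end, lying flat in the tray. This point is the centre of the handle, 12 mm above the flat underside. x points along the gauge to the blade's thin tip, y across the handle, z up. The blade starts 47.5 mm ahead of this point; the tip is 152.5 mm ahead.
- gauge_tip (a point): Centre of the blade's thin end, on the underside, 12 mm lower than the handle's centre; axes as there. The blade is 105 mm long and 20 mm wide, 1.5 mm thick at the tip and evenly thicker to 8.5 mm at the handle (1 mm per 15 mm); the slope is on top, and the underside of blade and handle is one flat plane.
- gauge: The whole taper gauge, 200 mm long, about 0.14 kg; origin on the flat underside midway along it (100 mm behind the tip), x towards the tip, z up out of the sloping face.
- tray: Wooden tool tray, 320 x 250 mm outside, walls 6 mm thick and 30 mm high, open on top, its floor 6 mm above the desk. Fixed. Origin at the centre of its underside, x along the long side. The gauge, brush and knife lie side by side along x, about 62 mm apart, in any order.
- press: Cast-iron book press, 240 mm deep, 300 wide, 365 high with its screw, fixed. Origin at the centre of its underside; its open front looks along its -x, so a blade goes in along +x. The level steel bed, 240 mm deep (x) and 236 wide (y), is the lower plate, its top 40 mm above the desk. Uprights at y = -135 and +135 mm at mid depth carry a crosshead about 225 mm up.
- bed_front (a point): Middle of the front top edge of the press bed, 40 mm above the desk; x axis points into the press, y along the edge. The clean steel blade slides on it with friction of about 0.35, so a blade pressed down on the bed also drags before it reaches the platen; let it only skim.
- platen: The upper plate of the press: steel, 170 mm deep, 220 mm wide, 18 mm thick with ribs above, hanging on the screw with its T-bar, level and rigid (it neither turns nor gives). Origin at the centre of its lower face. It stands 3.5 to 6.5 mm above the bed, so the gauge goes snug with its tip 30 to 75 mm inside the platen's front edge.
- platen_edge (a point): Middle of the platen's front lower edge, 35 mm further in than the bed's front edge; x axis points into the press. Tip depth is measured from here.
- brush: Ink brush lying on its side in the tray, 200 mm long, 11 mm thick, dark wooden handle, black bristles. Bystander. Origin on its underside.
- knife: Palette knife lying in the tray, wooden handle 14 mm wide and 12 mm high, thin flat steel blade, 193 mm long in all. Bystander, not the gauge. Origin on its underside.
- marker: Blue marker pen with black cap, 14 mm thick, 140 mm long, lying across the tray near the end that the gauge's tip points to. Bystander. Origin on its underside.
- ink: Dark ink jar with black lid, 56 mm across, 65 mm high, standing on the desk. Bystander. Origin on its underside.
- tape: Green ring of tape lying on the desk, 90 mm outside, 24 mm high. Bystander. Origin on its underside.
- pot: Blue ceramic pot full of brushes, 84 mm across, pot 100 mm high, brushes to 245 mm. Bystander. Origin on its underside.
Mind the look-alikes: they are no part of the job. What is shaped like the gauge but purple is not meant.

How it is judged:
By the outcome, as a careful person would: the job done as asked, in the order asked, and still so for the second after the job is handed in, while the arm keeps its last pose, push and grip.
It also fails if it takes over 51 s, if anything falls off the work surface, if the arm or the gripper's body presses on something with over 40 N, if the wrist force passes 120 N, or if a joint passes its speed limit or range.

## Working session

There is one attempt and no reset: what is moved stays moved. The work goes in short steps, Python scripts to look and compute and a tool call to move; the robot and the scene stay as the last step left them, time stands still between calls to the robot, and variables do not carry over. Pictures are saved under pics/ and viewed, and the job is handed in when it is done.

Besides the shell and the picture viewer there is one more tool, called by a JSON object that holds its "op" and its "data", one argument or row to a line. carry_out: Moves the arm, as the interface text tells. Its arguments: {"type":"object","properties":{"deltas":{"type":"array"},"newtons":{"type":"number"}},"required":["deltas"]}

```bash
mkdir -p pics
cat > h.py <<'E'
import numpy as np, cv2
from rig import readout, eyes, job, manip
from scipy.spatial.transform import Rotation as R
def q2R(q): return R.from_quat([q[1],q[2],q[3],q[0]]).as_matrix()
def save(im,n): cv2.imwrite('pics/'+n,im['color'][:,:,::-1])
def pts(im):
    K=im['mtx'];z=im['z_map'];v,u=np.mgrid[:z.shape[0],:z.shape[1]]
    c=np.stack([(u-K[0,2])/K[0,0]*z,(v-K[1,2])/K[1,1]*z,z],-1)
    o=im['orientation']; M=q2R(o) if np.size(o)==4 else np.array(o)
    return c@M.T+np.array(im['origin'])
def ray(im,u,v,h):
    K=im['mtx'];o=im['orientation']; M=q2R(o) if np.size(o)==4 else np.array(o)
    d=M@np.array([(u-K[0,2])/K[0,0],(v-K[1,2])/K[1,1],1]);p=np.array(im['origin'])
    return p+d*(h-p[2])/d[2]
E
python3 - <<'E'
from h import *
print(readout.get_state()); print(manip.tcp_to_grasp)
for n in ['side','top','wrist']:
    im=eyes.get_image(n); save(im,n+'0.png'); print(n,im['origin'],im['orientation'],im['mtx'][0])
    np.savez('pics/'+n+'0.npz',**im)
E
```

```text
{'clock': 0.0, 'qpos': array([-1.46400177e+00,  2.76596886e-01,  1.50616290e+00,  1.34718707e-05,
        1.36068384e+00, -1.21031171e-01]), 'qd': array([ 0.00199983, -0.00126589, -0.00211969,  0.0001345 , -0.0017002 ,
       -0.00017241]), 'effort': array([ 7.23277371e-04, -4.16776335e+01, -2.45805162e+01,  8.68836241e-05,
        1.12345006e-02,  2.59879201e-06]), 'position': array([ 0.1297938 , -0.55960793,  0.23042677]), 'ee_rot': array([ 0.07971908,  0.70253311,  0.08102781, -0.70251448]), 'contact_force': array([ 0.6116809 , -0.54661615,  0.22528741]), 'moment': array([-0.0120934 , -0.00254492,  0.02956112]), 'width': 0.08573766143080969}
0.0187
side [-0.00680712  0.78229621  0.83860732] [ 0.10401374 -0.23154379  0.86731212 -0.42818022] [393.13136637   0.         261.55540971]
top [ 0.4088547  -0.13577697  1.20151687] [-0.03053866  0.71082404 -0.70236134  0.02202545] [420.57818679   0.         248.37523304]
wrist [ 0.19565453 -0.54453013  0.37366917] [ 0.1052656   0.77585649 -0.61634344 -0.08418208] [321.5555365    0.         256.70155539]
```

View pics/top0.png

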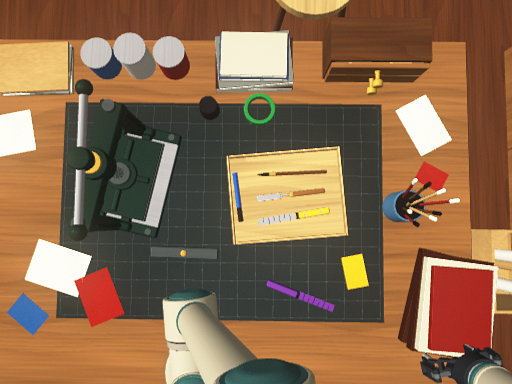

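View pics/side0.png

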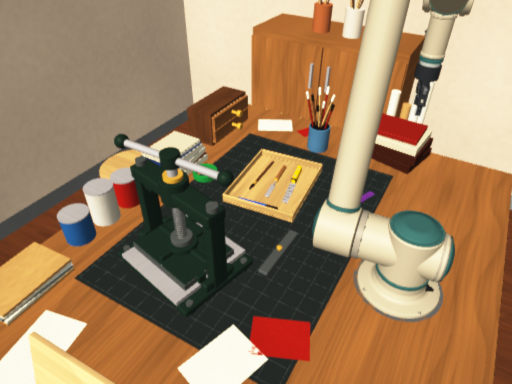

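View pics/wrist0.png

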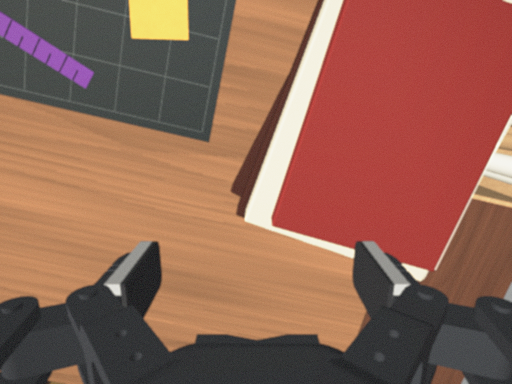

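Top view: the gauge is at about (260–330, 215), with its yellow handle on the right and its blade pointing left. The knife (190) and brush (173) lie above it and the marker crosses at (237, 197). The press is at (125, 170), with its light bed front facing right. Next I'll measure these.

Run:
```python
from h import *
im=dict(np.load('pics/top0.npz')); P=pts(im); hsv=cv2.cvtColor(im['color'],cv2.COLOR_RGB2HSV)
big=cv2.resize(im['color'][90:260,60:360],None,fx=2.6,fy=2.6,interpolation=cv2.INTER_CUBIC); cv2.imwrite('pics/topzoom.png',big[:,:,::-1])
# yellow handle
m=((hsv[...,0]>22)&(hsv[...,0]<35)&(hsv[...,1]>200)&(hsv[...,2]>120)).astype(np.uint8)
n,l,s,c=cv2.connectedComponentsWithStats(m)
for i in range(1,n):
    if s[i,4]>40: print('Y',s[i],c[i],np.median(P[l==i],0))
# bed: light grey low sat
m=((hsv[...,1]<40)&(hsv[...,2]>120)).astype(np.uint8); 
n,l,s,c=cv2.connectedComponentsWithStats(m)
for i in range(1,n):
    if s[i,4]>40 and c[i][0]<360: 
        print('G',s[i],c[i],np.median(P[l==i],0))
for uv in [(150,222),(163,180),(120,170),(110,200),(300,215),(285,160)]: print(uv,P[uv[1],uv[0]])
```

```text
Y [342 254  26  35 666] [354.53303303 271.02702703] [ 0.28106017 -0.42268041  0.00209836]
G [ 215   31   79   61 3515] [252.28534851  58.10156472] [ 0.8589918  -0.12682105  0.09548209]
G [113  33  33  45 851] [128.98354877  49.26439483] [0.86765303 0.19997318 0.12369555]
G [153  36  31  32 768] [168.21744792  51.42708333] [0.86931269 0.09835452 0.10406316]
G [ 81  38  31  31 751] [95.77363515 52.49800266] [0.86914062 0.29807099 0.09379702]
G [41 91 28  3 46] [57.36956522 91.73913043] [0.78155004 0.42878091 0.02270379]
G [ 4 93 30  2 44] [18.43181818 93.5       ] [0.77823689 0.54977455 0.01469845]
G [ 77  94   8  53 315] [ 80.33015873 119.91746032] [0.62072217 0.2222962  0.35320339]
G [   0  110   36   46 1350] [ 16.05185185 132.82      ] [0.66503726 0.55808579 0.000995  ]
G [ 132  139   46   88 1202] [160.10732113 184.46755408] [0.51436127 0.1230423  0.04007244]
G [ 73 169   9  56 332] [ 77.06927711 197.38855422] [0.45755961 0.22221162 0.35348301]
G [257 193  29   8 126] [269.6031746  196.46825397] [ 0.48881776 -0.17967384  0.01084381]
G [106 213  15   6  44] [113.45454545 215.25      ] [0.42948068 0.25225865 0.03843455]
G [259 213  37  12 229] [276.71179039 218.6419214 ] [ 0.42475927 -0.20252651  0.01125106]
G [  25  239   67   58 2328] [ 57.16623711 266.86941581] [0.28170096 0.41933197 0.00128676]
G [164 302  18  40 483] [171.36438923 321.50724638] [0.17664801 0.05546527 0.19059461]
G [166 348  22  36 362] [175.67127072 363.66298343] [0.07664463 0.04258274 0.18479489]
(150, 222) [0.41142184 0.14953791 0.04002624]
(163, 180) [0.52803062 0.11592871 0.04379734]
(120, 170) [0.54362799 0.20846667 0.13124548]
(110, 200) [0.46941377 0.25274425 0.06910519]
(300, 215) [ 0.43602948 -0.26545784  0.02881888]
(285, 160) [ 0.59288034 -0.22430543  0.0093989 ]
```

View pics/topzoom.png

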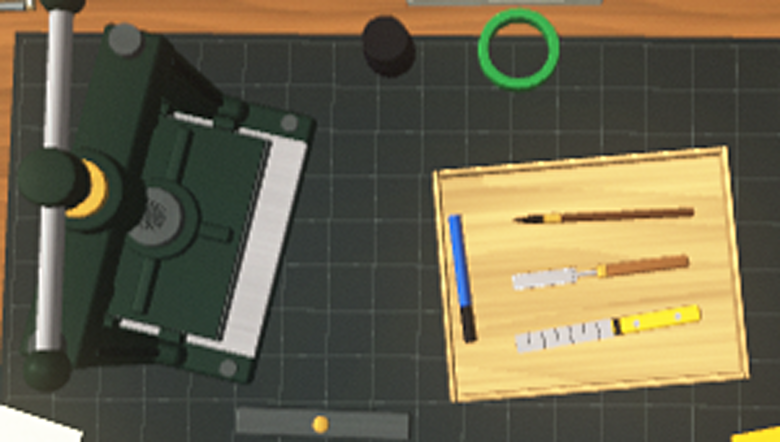

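Run:
```python
from h import *
im=dict(np.load('pics/top0.npz')); P=pts(im); hsv=cv2.cvtColor(im['color'],cv2.COLOR_RGB2HSV)
print(hsv[213,310:330:4], hsv[212,318])
m=((hsv[...,0]>20)&(hsv[...,0]<35)&(hsv[...,1]>190)&(hsv[...,2]>120)).astype(np.uint8); m[:200]=0;m[235:]=0;m[:,:280]=0;m[:,340:]=0
v,u=np.nonzero(m); print(len(u),u.min(),u.max(),v.min(),v.max())
def boxat(m,h):
    v,u=np.nonzero(m); w=np.array([ray(im,a,b,h)[:2] for a,b in zip(u,v)])
    r=cv2.minAreaRect((w*1000).astype(np.float32)); d=w-w.mean(0); e=np.linalg.svd(d,full_matrices=False)[2][0]
    return r,w.mean(0),np.degrees(np.arctan2(e[1],e[0]))
print('handle',boxat(m,0.030)); print('hz',np.percentile(P[m>0][:,2],[10,50,90]))
b=((hsv[...,1]<40)&(hsv[...,2]>120)).astype(np.uint8); b[:,:255]=0;b[:,300:]=0;b[:205]=0;b[235:]=0
print('blade',boxat(b,0.011))
# blade+handle
mm=((P[...,2]>0.0085)&(hsv[...,2]>0)).astype(np.uint8)
# bed strip
g=((hsv[...,1]<45)&(hsv[...,2]>110)).astype(np.uint8)
n,l,s,c=cv2.connectedComponentsWithStats(g); i=l[184,160]; g=(l==i)
W=[]
front=[];back=[]
for v in range(150,222):
    uu=np.nonzero(g[v])[0]
    if len(uu): front.append(ray(im,uu.max()+.5,v,0.04)[:2]); back.append(ray(im,uu[uu>uu.max()-22].min()-.5,v,0.045)[:2])
for nme,a in (('front',front),('back',back)):
    a=np.array(a,np.float32); vx,vy,x0,y0=cv2.fitLine(a,cv2.DIST_HUBER,0,.001,.001).ravel()
    nrm=np.array([-vy,vx]); print(nme,len(a),np.degrees(np.arctan2(vy,vx)),(x0,y0),'res',np.abs((a-[x0,y0])@nrm).max(), nrm@[x0,y0])
ys,xs=np.nonzero(g); w=np.array([ray(im,a,b_,0.04)[:2] for a,b_ in zip(xs,ys)])
print(cv2.minAreaRect((w*1000).astype(np.float32)))
```

```text
[[ 28 196 253]
 [ 28 195 253]
 [ 28 195 254]
 [ 27 211 250]
 [ 23 199 229]] [ 28 191 254]
137 296 328 208 217
handle (((443.0850524902344, -298.415283203125), (15.037978172302246, 91.44773864746094), 10.146733283996582), array([ 0.44362637, -0.30236936]), np.float64(-79.33042789083656))
hz [0.02748649 0.03016828 0.03330157]
blade (((425.3293762207031, -201.44570922851562), (17.610254287719727, 103.01100158691406), 10.465726852416992), array([ 0.42537413, -0.20180006]), np.float64(-79.40960460748845))
front 72 -12.709712 (np.float32(0.5068805), np.float32(0.10526794)) res 0.0013585594 0.21420816
back 72 -12.613216 (np.float32(0.4962988), np.float32(0.14443752)) res 0.022872051 0.24932769
((520.9340209960938, 140.17791748046875), (73.87532043457031, 238.27505493164062), 77.51423645019531)
```

```bash
cat >> h.py <<'E'
def plan(target,yaw,sgn,st=None):
    """shift in tool axes (mm) and rotvec(deg) from current to target TCP; tool z along sgn*gauge dir"""
    st=st or readout.get_state(); Rc=q2R(st['ee_rot']); g=sgn*np.array([np.cos(yaw),np.sin(yaw),0]); x=np.array([0,0,-1.]);y=np.cross(g,x)
    Rt=np.stack([x,y,g],1); rv=R.from_matrix(Rc.T@Rt).as_rotvec(degrees=True)
    d=np.array(target)-st['position']
    return Rc.T@d*1000, Rt.T@d*1000, rv
E
python3 - <<'E'
from h import *
st=readout.get_state(); Rc=q2R(st['ee_rot']); print(Rc.round(3))
print('cam in tool',Rc.T@(np.load('pics/wrist0.npz')['origin']-st['position']))
for s in (1,-1):
    print(s,plan([0.440,-0.2836,0.12],np.radians(100.5),s))
E
```

```text
[[-0.     0.226 -0.974]
 [ 0.001 -0.974 -0.226]
 [-1.    -0.001 -0.   ]]
cam in tool [-0.14301551 -0.00015458 -0.06761401]
1 (array([ 110.97552591, -198.81923417, -364.52846066]), array([ 110.64240134, -355.32984845,  214.99909694]), array([9.25509117e+01, 5.61625984e-02, 6.83678020e-02]))
-1 (array([ 110.97552591, -198.81923417, -364.52846066]), array([ 110.64240134,  355.32984845, -214.99909694]), array([-8.74490570e+01, -6.75411011e-02,  5.54834823e-02]))
```

{"op": "carry_out", "data": {
  "deltas": [0, -0.37, -0.675, 0, 0, 0, 1, 0, -0.37, -0.675, 0, 0, 0, 1, 0, -0.37, -0.675, 0, 0, 0, 1, 0, -0.37, -0.675, 0, 0, 0, 1, 0, -0.37, -0.675, 0, 0, 0, 1, 0, -0.37, -0.675, 0, 0, 0, 1, 0, -0.37, -0.675, 0, 0, 0, 1, 0, -0.37, -0.675, 0, 0, 0, 1, 0, -0.37, -0.675, 0, 0, 0, 1, 0, 0, 0, -1, 0, 0, 1]
}}

```text
clock: 1.4
position: [0.4418, -0.2808, 0.231]
ee_rot: [0.107, 0.699, 0.107, -0.699]
contact_force: [-0.3, -0.4, 0.1]
width: 0.0857
```

{"op": "carry_out", "data": {
  "deltas": [0, 0, 0, -1, 0, 0, 1, 0, 0, 0, -1, 0, 0, 1, 0, 0, 0, -1, 0, 0, 1, 0, 0, 0, -1, 0, 0, 1, 0, 0, 0, -1, 0, 0, 1, 0, 0, 0, -1, 0, 0, 1, 0, 0, 0, -1, 0, 0, 1, 0, 0, 0, -1, 0, 0, 1, 0, 0, 0, -1, 0, 0, 1, 0, 0, 0, -1, 0, 0, 1]
}}

```text
clock: 2.65
position: [0.4397, -0.283, 0.231]
ee_rot: [-0.338, -0.621, -0.339, 0.621]
contact_force: [-0.7, -0.3, 0.2]
width: 0.0853
```

{"op": "carry_out", "data": {
  "deltas": [0, 0, 0, -1, 0, 0, 1, 0, 0, 0, -1, 0, 0, 1, 0, 0, 0, -1, 0, 0, 1, 0, 0, 0, -1, 0, 0, 1, 0, 0, 0, -1, 0, 0, 1, 0, 0, 0, -1, 0, 0, 1, 0, 0, 0, -1, 0, 0, 1, 0, 0, 0, -1, 0, 0, 1, 0, 0, 0, -1, 0, 0, 1, 0, 0, 0, -1, 0, 0, 1]
}}

```text
clock: 3.9
position: [0.4396, -0.283, 0.231]
ee_rot: [0.53, 0.468, 0.531, -0.468]
contact_force: [0.1, -0.0, 0.8]
width: 0.0851
```

```bash
cat > meas.py <<'E'
from h import *
import sys
im=eyes.get_image('wrist'); save(im,sys.argv[1]); hsv=cv2.cvtColor(im['color'],cv2.COLOR_RGB2HSV)
np.savez('pics/'+sys.argv[1][:-4]+'.npz',**im)
P=pts(im)
m=((hsv[...,0]>22)&(hsv[...,0]<34)&(hsv[...,1]>170)&(hsv[...,2]>120)&(P[...,2]>0.02)&(P[...,2]<0.1)).astype(np.uint8)
n,l,s,c=cv2.connectedComponentsWithStats(m); i=1+np.argmax(s[1:,4]); print(s[i],c[i]); m=l==i
print('z pct',np.percentile(P[m][:,2],[5,50,95]))
v,u=np.nonzero(m); w=np.array([ray(im,a,b,0.03)[:2] for a,b in zip(u,v)]); print(cv2.minAreaRect((w*1000).astype(np.float32)))
print('q',readout.get_state()['qpos'])
print(plan([0.440,-0.2836,0.12],np.radians(100.5),-1))
E
python3 meas.py w1.png
```

```text
Traceback (most recent call last):
  File "meas.py", line 7, in <module>
    n,l,s,c=cv2.connectedComponentsWithStats(m); i=1+np.argmax(s[1:,4]); print(s[i],c[i]); m=l==i
                                                     ~~~~~~~~~^^^^^^^^^
ValueError: attempt to get argmax of an empty sequence
```

View pics/w1.png

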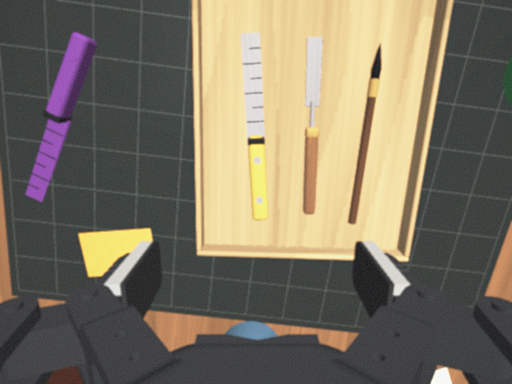

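Run:
```python
from h import *
im=dict(np.load('pics/w1.npz')); P=pts(im); hsv=cv2.cvtColor(im['color'],cv2.COLOR_RGB2HSV)
print(hsv[180,257],P[180,259],P[60,220],im['origin'],im['z_map'][180,250:265])
m=((hsv[...,0]>22)&(hsv[...,0]<34)&(hsv[...,1]>170)&(hsv[...,2]>120)).astype(np.uint8)
n,l,s,c=cv2.connectedComponentsWithStats(m)
print(s[s[:,4]>100]); i=l[182,262]; m=l==i
v,u=np.nonzero(m); w=np.array([ray(im,a,b,0.03)[:2] for a,b in zip(u,v)]); print(cv2.minAreaRect((w*1000).astype(np.float32)))
b=((hsv[...,1]<40)&(hsv[...,2]>120)).astype(np.uint8);b[:,:235]=0;b[:,275:]=0;b[150:]=0
v,u=np.nonzero(b); w=np.array([ray(im,a,b,0.011)[:2] for a,b in zip(u,v)]); print(cv2.minAreaRect((w*1000).astype(np.float32)))
st=readout.get_state();print('q',st['qpos'],st['position'])
print(plan([0.440,-0.2836,0.12],np.radians(100.5),-1))
```

```text
[ 29 124 247] [ 0.44368217 -0.29719131  0.03090494] [ 0.38652941 -0.17776922  0.00612658] [ 0.43163461 -0.2162195   0.37414169] [0.3564127  0.3532073  0.35333437 0.35304436 0.3525625  0.35343042
 0.35286802 0.35313934 0.35285312 0.35263473 0.35179564 0.35339534
 0.35444176 0.35328272 0.35368693]
[[     0      0    512    384 196608]]
((444.7184143066406, -347.76190185546875), (679.135986328125, 454.1947021484375), 7.321924686431885)
((424.6563720703125, -201.05191040039062), (20.00105094909668, 107.18693542480469), 10.279180526733398)
q [-7.05117815e-01  1.97907484e-01  1.61279774e+00 -7.50397727e-05
  1.33154804e+00 -8.31842211e-01] [ 0.4396337  -0.28306443  0.230979  ]
(array([110.97857139,   0.35102139,   0.62631506]), array([110.97899706,   0.26256637,   0.59335063]), array([-3.23820663, -0.02596606,  0.02786105]))
```

Run:
```python
from h import *
im=dict(np.load('pics/w1.npz')); P=pts(im); hsv=cv2.cvtColor(im['color'],cv2.COLOR_RGB2HSV)
m=((hsv[...,0]>25)&(hsv[...,0]<34)&(hsv[...,1]>95)&(P[...,2]>0.02)&(P[...,2]<0.05)).astype(np.uint8)
n,l,s,c=cv2.connectedComponentsWithStats(m); i=1+np.argmax(s[1:,4]); print(s[i],c[i]); m=l==i
v,u=np.nonzero(m); w=np.array([ray(im,a,b,0.03)[:2] for a,b in zip(u,v)]); r=cv2.minAreaRect((w*1000).astype(np.float32)); print(r)
h=np.array(r[0])/1000; b=np.array([.42466,-.20105]); d=b-h; print(np.linalg.norm(d),np.degrees(np.arctan2(d[1],d[0])),P[m].mean(0))
```

```text
[250 145  18  74 882] [258.66553288 181.49546485]
((443.7067565917969, -300.3802795410156), (15.023673057556152, 83.39279174804688), 10.59083080291748)
0.10113991976644766 100.85480765663772 [ 0.44362866 -0.29945185  0.0304258 ]
```

{"op": "carry_out", "data": {
  "deltas": [0.3, 0, 0.02, -0.81, 0, 0, 0, 0.5, 0, 0, 0, 0, 0, 0, 0.6, 0, 0, 0, 0, 0, 0, 0.6, 0, 0, 0, 0, 0, 0, 0.5, 0, 0, 0, 0, 0, 0, 0, 0, 0, 0, 0, 0, 0],
  "newtons": 70
}}

```text
clock: 4.7
position: [0.4383, -0.283, 0.0792]
ee_rot: [0.541, 0.453, 0.545, -0.453]
contact_force: [-0.0, -0.3, 0.2]
width: 0.0425
```

Run:
```python
from h import *
st=readout.get_state(); print(st['width'],st['position'],st['contact_force'])
print(plan([0.4403,-0.2843,0.0085],np.radians(100.5),-1)[1:])
im=eyes.get_image('wrist'); save(im,'w2.png')
```

```text
0.04252579542825514 [ 0.43831145 -0.28303635  0.07918987] [-0.03949882 -0.32748557  0.20544026]
(array([70.68987194,  1.72496883,  1.60487182]), array([-0.24927611, -0.25932326,  0.21600476]))
```

View pics/w2.png

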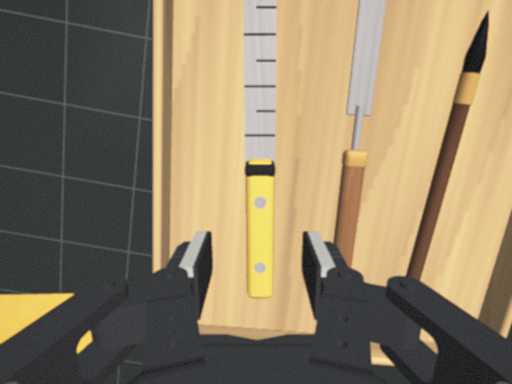

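{"op": "carry_out", "data": {
  "deltas": [0.4, 0.03, 0.03, -0.06, -0.065, 0.054, 0, 0.4, 0, 0, 0, 0, 0, 0, 0.25, 0, 0, 0, 0, 0, 0, 0.12, 0, 0, 0, 0, 0, 0, 0, 0, 0, 0, 0, 0, 0]
}}

```text
clock: 5.38
position: [0.4425, -0.2863, 0.0113]
ee_rot: [0.546, 0.452, 0.542, -0.452]
contact_force: [0.0, -0.4, 0.2]
width: 0.0427
```

Run:
```python
from h import *
st=readout.get_state(); print(st['width'],st['position'],st['contact_force'])
print(plan([0.4403,-0.2843,0.0085],np.radians(100.5),-1)[1:])
im=eyes.get_image('wrist'); save(im,'w3.png')
```

```text
0.042666703894400734 [ 0.44250974 -0.28626975  0.01134661] [ 0.03848005 -0.40692444  0.19361188]
(array([ 2.84660626, -1.81377747, -2.33945972]), array([ 0.02687792,  0.28101286, -0.22795191]))
```

View pics/w3.png

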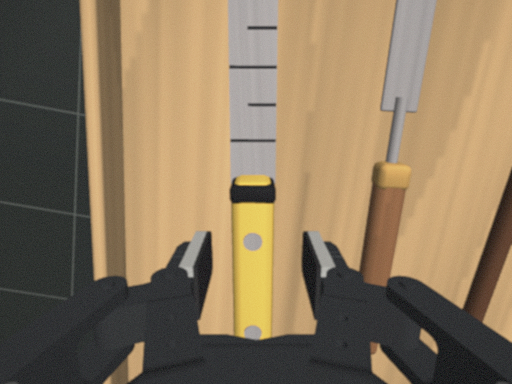

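{"op": "carry_out", "data": {
  "deltas": [0, 0, 0, 0, 0, 0, 0, 0, 0, 0, 0, 0, 0, 0]
}}

```text
clock: 5.68
position: [0.4426, -0.2863, 0.0117]
ee_rot: [0.546, 0.452, 0.541, -0.452]
contact_force: [-0.3, -0.8, -0.6]
width: 0.0427
```

Run:
```python
from h import *
print(plan([0.4403,-0.2843,0.0085],np.radians(100.5),-1)[1:])
```

```text
(array([ 3.16011701, -1.88996225, -2.40064686]), array([ 0.0309433 ,  0.317456  , -0.25707015]))
```

{"op": "carry_out", "data": {
  "deltas": [0.045, -0.03, -0.04, 0, 0.072, -0.06, 0, 0, 0, 0, 0, 0, 0, 0, 0, 0, 0, 0, 0, 0, 0]
}}

```text
clock: 6.05
position: [0.4401, -0.284, 0.0083]
ee_rot: [0.544, 0.452, 0.544, -0.452]
contact_force: [0.1, 0.4, 0.2]
width: 0.0426
```

Run:
```python
from h import *
print(plan([0.4403,-0.2843,0.0085],np.radians(100.5),-1)[1:])
```

```text
(array([-0.1725984 ,  0.1906892 ,  0.33729932]), array([ 0.0300565 , -0.02749403,  0.027279  ]))
```

{"op": "carry_out", "data": {
  "deltas": [0, 0, 0, 0, 0, 0, -1, 0, 0, 0, 0, 0, 0, -1, 0, 0, 0, 0, 0, 0, -1, 0, 0, 0, 0, 0, 0, -1, 0, 0, 0, 0, 0, 0, -1],
  "newtons": 80
}}

```text
clock: 6.68
position: [0.4403, -0.2842, 0.0087]
ee_rot: [0.544, 0.452, 0.544, -0.452]
contact_force: [1.0, 0.1, 4.2]
width: 0.016
```

Run:
```python
from h import *
st=readout.get_state(); print(st['width'],st['contact_force'])
print(plan([0.4403,-0.2843,0.0085],np.radians(100.5),-1)[1:])
im=eyes.get_image('wrist'); save(im,'w4.png')
```

```text
0.016033558646062946 [1.02016659 0.09330406 4.15605974]
(array([0.15118528, 0.01056769, 0.13918774]), array([ 0.03098089, -0.00042756,  0.00416425]))
```

View pics/w4.png

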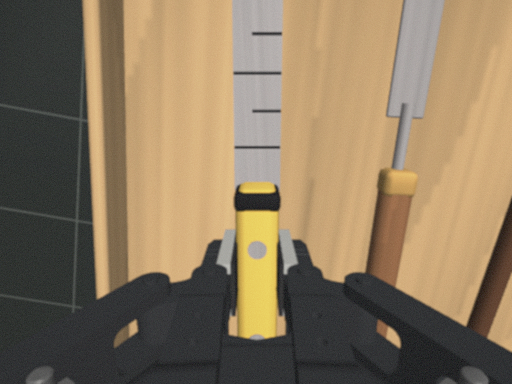

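{"op": "carry_out", "data": {
  "deltas": [-0.15, 0, 0, 0, 0, 0, -1, -0.4, 0, 0, 0, 0, 0, -1, -0.6, 0, 0, 0, 0, 0, -1, -0.6, 0, 0, 0, 0, 0, -1, 0, 0, 0, 0, 0, 0, -1]
}}

```text
clock: 7.35
position: [0.4417, -0.2854, 0.1161]
ee_rot: [0.546, 0.452, 0.542, -0.452]
contact_force: [-0.5, -0.6, -0.6]
width: 0.0162
```

Run:
```python
from h import *
st=readout.get_state(); print(st['width'],st['contact_force'],st['moment'])
print(plan([0.476,-0.0593,0.1136],np.radians(77.3),-1))
im=eyes.get_image('wrist'); save(im,'w5.png')
```

```text
0.01623470739200724 [-0.45372218 -0.5635836  -0.56405218] [-0.01974284 -0.05664237  0.02735988]
(array([   1.79482043,   75.09630186, -216.01503454]), array([   2.52079964,  -16.20846591, -228.11423078]), array([23.23647562,  0.21762757, -0.24805251]))
```

View pics/w5.png

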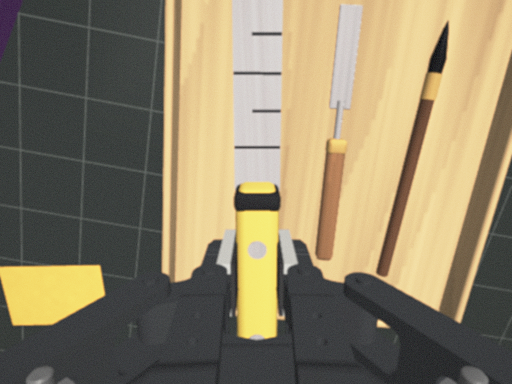

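{"op": "carry_out", "data": {
  "deltas": [0, 0.18, -0.5, 0, 0, 0, -1, 0, 0.25, -0.72, 0, 0, 0, -1, 0, 0.25, -0.72, 0, 0, 0, -1, 0, 0.25, -0.72, 0, 0, 0, -1, 0, 0.18, -0.52, 0, 0, 0, -1, 0, 0.14, -0.42, 0, 0, 0, -1, 0, 0, 0, 0.9, 0.03, -0.03, -1, 0, 0, 0, 0.95, 0, 0, -1, 0, 0, 0, 1, 0, 0, -1]
}}

```text
clock: 8.52
position: [0.4729, -0.0575, 0.1116]
ee_rot: [-0.493, -0.503, -0.498, 0.505]
contact_force: [1.2, -0.6, -1.7]
width: 0.0163
```

{"op": "carry_out", "data": {
  "deltas": [0, 0, 0, 1, 0, 0, -1, 0, 0, 0, 1, 0, 0, -1, 0, 0, 0, 0.96, 0, 0, -1, 0, 0, 0, 0, 0, 0, -1, 0, 0, 0, 0, 0, 0, -1]
}}

```text
clock: 9.15
position: [0.4737, -0.0579, 0.1126]
ee_rot: [-0.44, -0.551, -0.444, 0.553]
contact_force: [0.6, -0.1, -0.8]
width: 0.0163
```

Run:
```python
from h import *
st=readout.get_state(); print(st['width'],st['contact_force'],st['moment'],st['qpos'])
print(plan([0.476,-0.0593,0.0527],np.radians(77.3),-1)[1:])
im=eyes.get_image('wrist'); save(im,'w6.png');np.savez('pics/w6.npz',**im)
im=eyes.get_image('top'); save(im,'t6.png');np.savez('pics/t6.npz',**im)
im=eyes.get_image('side'); save(im,'s6.png');np.savez('pics/s6.npz',**im)
```

```text
0.01632366143295398 [ 0.57044307 -0.1134763  -0.79742683] [-0.02996899 -0.02646848 -0.01316571] [-2.68357221e-01  2.35552039e-01  1.88663495e+00  1.33800831e-03
  1.02472656e+00 -4.82323475e-02]
(array([59.86549352,  2.57700307,  0.90522982]), array([ 0.04778618, -0.07979905,  0.30141763]))
```

View pics/w6.png

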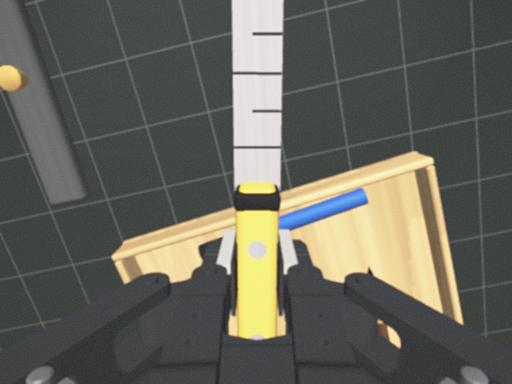

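View pics/t6.png

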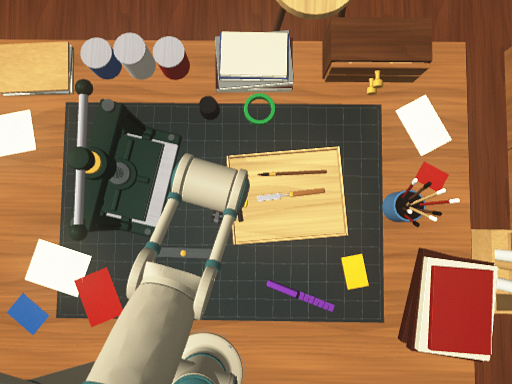

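View pics/s6.png

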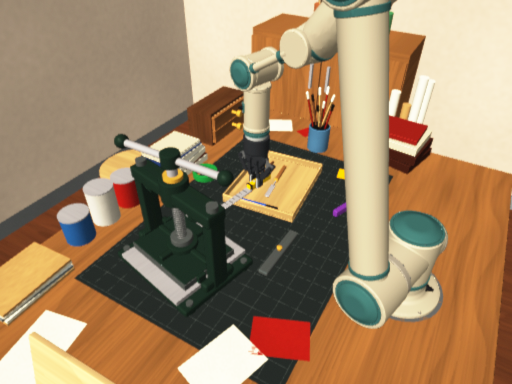

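{"op": "carry_out", "data": {
  "deltas": [0.4, 0.03, 0, 0.01, -0.02, 0.07, -1, 0.43, 0, 0, 0, 0, 0, -1, 0, 0, -0.3, 0, 0, 0, -1, 0, 0, -0.4, 0, 0, 0, -1, 0, 0, -0.2, 0, 0, 0, -1, 0, 0, 0, 0, 0, 0, -1, 0, 0, 0, 0, 0, 0, -1]
}}

```text
clock: 10.18
position: [0.4879, -0.0061, 0.0637]
ee_rot: [0.442, 0.553, 0.441, -0.552]
contact_force: [-0.5, -0.5, -1.5]
width: 0.0164
```

Run:
```python
from h import *
st=readout.get_state(); print(st['width'],st['contact_force'],st['moment'],st['position'])
print(plan([0.4881,-0.0056,0.0427],np.radians(77.3),-1)[1:])
im=eyes.get_image('wrist'); save(im,'w7.png');np.savez('pics/w7.npz',**im)
im=eyes.get_image('side'); save(im,'s7.png');np.savez('pics/s7.npz',**im)
cv2.imwrite('pics/s7z.png',cv2.resize(im['color'][170:320,110:310],None,fx=4,fy=4,interpolation=cv2.INTER_CUBIC)[:,:,::-1])
im=eyes.get_image('top'); save(im,'t7.png');np.savez('pics/t7.npz',**im)
cv2.imwrite('pics/t7z.png',cv2.resize(im['color'][120:250,60:260],None,fx=4,fy=4,interpolation=cv2.INTER_CUBIC)[:,:,::-1])
```

```text
0.016435122969047256 [-0.48928835 -0.47668803 -1.48324151] [-0.04755728  0.02190207  0.00278308] [ 0.48792477 -0.00611885  0.06372344]
(array([21.02344005,  0.05687203, -0.5446761 ]), array([-0.03017372,  0.02818568, -0.09894552]))
```

View pics/s7z.png

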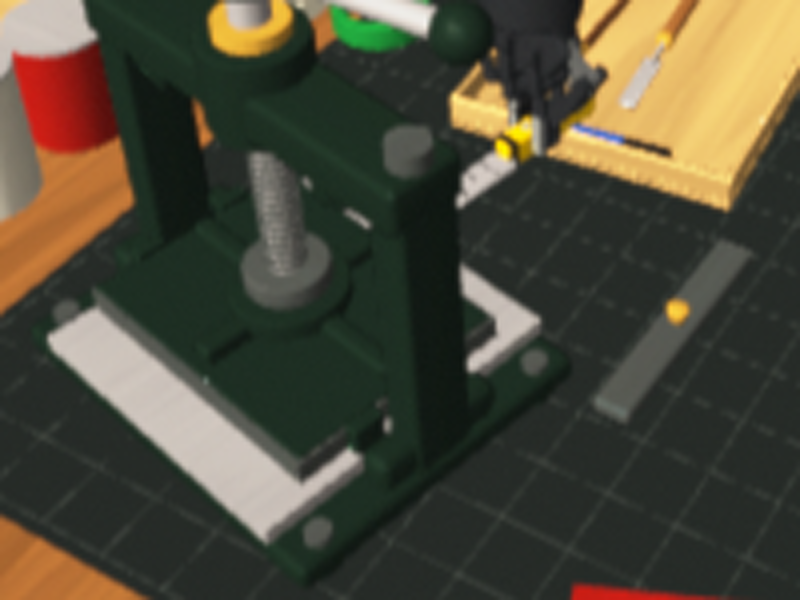

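View pics/w7.png

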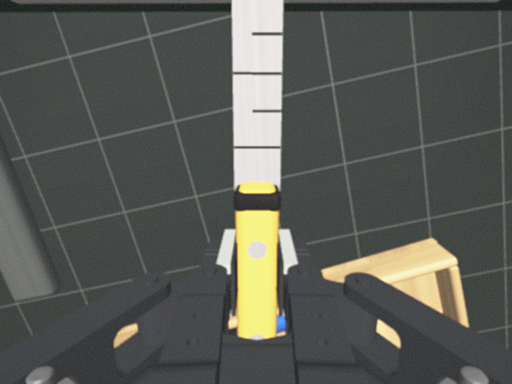

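View pics/t7z.png

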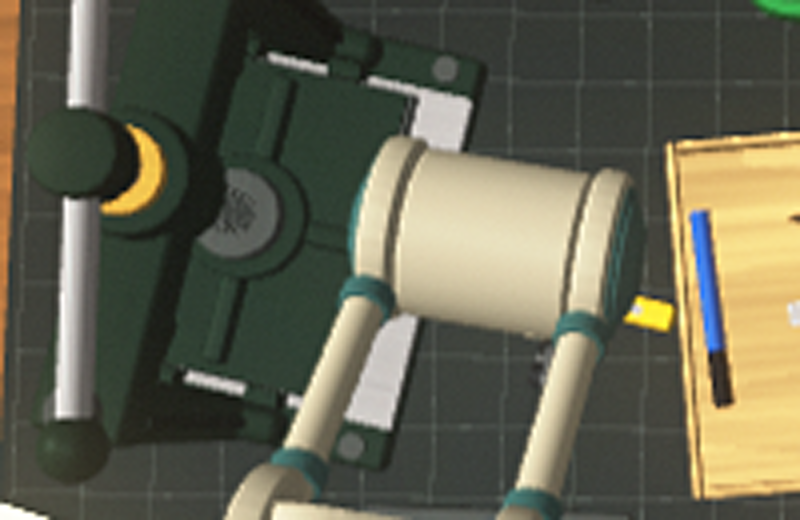

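{"op": "carry_out", "data": {
  "deltas": [0.15, 0, -0.01, 0, 0, -0.02, -1, 0.13, 0, 0, 0, 0, 0, -1, 0, 0, 0, 0, 0, 0, -1, 0, 0, 0, 0, 0, 0, -1]
}}

```text
clock: 10.82
position: [0.4881, -0.0051, 0.0466]
ee_rot: [-0.441, -0.552, -0.441, 0.552]
contact_force: [0.4, -0.5, -1.3]
width: 0.0163
```

```bash
cat > s.py <<'E'
from h import *
st=readout.get_state(); print('F',st['contact_force'].round(2),'M',st['moment'].round(3),'p',st['position'].round(5))
e=np.array([np.cos(np.radians(77.3)),np.sin(np.radians(77.3))]); bf=np.array([.5128,.1041])
d=st['position'][:2]-bf; print('axialF',(e@st['contact_force'][:2]).round(2),'s',1000*(d@e).round(5),'lat',1000*(d@[-e[1],e[0]]).round(5))
a,b,c=plan([*st['position'][:2],.0427],np.radians(77.3),-1); print('dx',b[0].round(2),'rot',c.round(3))
E
python3 s.py
python3 - <<'E'
from h import *
im=dict(np.load('pics/t7.npz')); print(ray(im,60+675/4,120+315/4,.086))
E
```

```text
F [ 0.35 -0.49 -1.26] M [-0.     0.045  0.022] p [ 0.48814 -0.00514  0.04665]
axialF -0.4 s -111.97999999999999 lat 0.04
dx 3.95 rot [-0.051  0.003  0.006]
[ 0.47555852 -0.069841    0.086     ]
```

{"op": "carry_out", "data": {
  "deltas": [0.035, 0, 0, 0, 0, 0, -1, 0, 0, 0, 0, 0, 0, -1]
}}

```text
clock: 11.08
position: [0.4881, -0.0051, 0.0447]
ee_rot: [0.441, 0.552, 0.441, -0.552]
contact_force: [0.7, -0.3, -0.8]
width: 0.0161
```

{"op": "carry_out", "data": {
  "deltas": [0.012, 0, 0, 0, 0, 0, -1, 0, 0, 0, 0, 0, 0, -1]
}}

```text
clock: 11.32
position: [0.4882, -0.0051, 0.044]
ee_rot: [0.441, 0.552, 0.441, -0.552]
contact_force: [-0.7, -0.4, 0.3]
width: 0.0159
```

{"op": "carry_out", "data": {
  "deltas": [0.01, 0, 0, 0, 0, 0, -1, 0, 0, 0, 0, 0, 0, -1]
}}

```text
clock: 11.58
position: [0.4882, -0.0051, 0.0434]
ee_rot: [0.441, 0.552, 0.441, -0.552]
contact_force: [-0.4, -0.4, -1.0]
width: 0.0164
```

```bash
python3 s.py
```

```text
F [-0.38 -0.45 -0.97] M [-0.004 -0.023 -0.001] p [ 0.48816 -0.00511  0.04339]
axialF -0.52 s -111.96000000000001 lat 0.030000000000000002
dx 0.69 rot [-0.048  0.002 -0.011]
```

{"op": "carry_out", "data": {
  "deltas": [0.007, 0, 0, 0, 0, 0, -1, 0, 0, 0, 0, 0, 0, -1]
}}

```text
clock: 11.82
position: [0.4882, -0.0051, 0.043]
ee_rot: [0.441, 0.552, 0.441, -0.552]
contact_force: [0.2, -0.2, -1.4]
width: 0.0164
```

{"op": "carry_out", "data": {
  "deltas": [0.006, 0, 0, 0, 0, 0, -1, 0, 0, 0, 0, 0, 0, -1]
}}

```text
clock: 12.08
position: [0.4882, -0.0051, 0.0427]
ee_rot: [0.442, 0.552, 0.441, -0.552]
contact_force: [-0.4, -0.5, -0.9]
width: 0.0163
```

{"op": "carry_out", "data": {
  "deltas": [0.005, 0, 0, 0, 0, 0, -1, 0, 0, 0, 0, 0, 0, -1]
}}

```text
clock: 12.32
position: [0.4882, -0.0051, 0.0424]
ee_rot: [0.442, 0.552, 0.441, -0.552]
contact_force: [-0.8, -0.0, 0.6]
width: 0.0161
```

{"op": "carry_out", "data": {
  "deltas": [0.005, 0, 0, 0, 0, 0, -1, 0, 0, 0, 0, 0, 0, -1]
}}

```text
clock: 12.58
position: [0.4883, -0.0052, 0.0422]
ee_rot: [0.442, 0.553, 0.441, -0.552]
contact_force: [0.1, -1.2, 1.2]
width: 0.0163
```

{"op": "carry_out", "data": {
  "deltas": [0.005, 0, 0, 0, 0, 0, -1, 0, 0, 0, 0, 0, 0, -1]
}}

```text
clock: 12.82
position: [0.4883, -0.0052, 0.0419]
ee_rot: [0.442, 0.553, 0.441, -0.552]
contact_force: [-0.9, -1.0, 0.8]
width: 0.016
```

```bash
python3 s.py
```

```text
F [-0.93 -1.03  0.77] M [0.193 0.016 0.012] p [ 0.48832 -0.00517  0.04189]
axialF -1.21 s -111.97999999999999 lat -0.15
dx -0.81 rot [-0.05   0.002 -0.033]
```

{"op": "carry_out", "data": {
  "deltas": [-0.005, 0, 0, 0, 0, 0, -1, 0, 0, 0, 0, 0, 0, -1]
}}

```text
clock: 13.08
position: [0.4883, -0.0051, 0.0421]
ee_rot: [0.442, 0.553, 0.441, -0.552]
contact_force: [-0.7, -0.8, 2.2]
width: 0.0165
```

```bash
python3 s.py
python3 - <<'E'
from h import *
im=eyes.get_image('wrist'); save(im,'w8.png');np.savez('pics/w8.npz',**im)
for n in ('w7','w8'):
    im=dict(np.load(f'pics/{n}.npz'));P=pts(im)
    q=P[14:165,240:274].reshape(-1,3); h=P[215:240,240:252].reshape(-1,3)
    e=np.array([np.cos(np.radians(77.3)),np.sin(np.radians(77.3))])
    s=q[:,:2]@e; A=np.polyfit(s,q[:,2],1); print(n,'slope deg',np.degrees(np.arctan(A[0])),'z mean',q[:,2].mean(),'handle top',h[:,2].mean())
    print(P[2:6,100],P[2:6,400])
E
```

```text
F [-0.71 -0.76  2.19] M [ 0.1   -0.007  0.006] p [ 0.4883  -0.00514  0.04208]
axialF -0.9 s -111.96000000000001 lat -0.12000000000000001
dx -0.62 rot [-0.052  0.001 -0.029]
w7 slope deg -4.283460112879339 z mean 0.0677001531693803 handle top 0.08544167182251534
[[0.43815041 0.12307407 0.02920554]
 [0.43645158 0.12415637 0.02497333]
 [0.43574685 0.1242561  0.02347638]
 [0.43574716 0.12367437 0.02390793]] [[0.58229405 0.09054893 0.02926213]
 [0.58456957 0.09099561 0.02406994]
 [0.58457369 0.09056088 0.02395539]
 [0.58533246 0.0904053  0.02215055]]
w8 slope deg -3.9610072521925193 z mean 0.0466488807434916 handle top 0.0651719875520728
[[0.43583256 0.12668287 0.00044508]
 [0.43620142 0.12573815 0.00188517]
 [0.43576002 0.12557966 0.00111398]
 [0.43610081 0.12467116 0.00247083]] [[5.85381263e-01 9.25867765e-02 1.40745990e-03]
 [5.85837488e-01 9.23245793e-02 2.77537189e-04]
 [5.85247233e-01 9.16597027e-02 1.49486085e-03]
 [5.85851368e-01 9.14462818e-02 3.11959559e-05]]
```

View pics/w8.png

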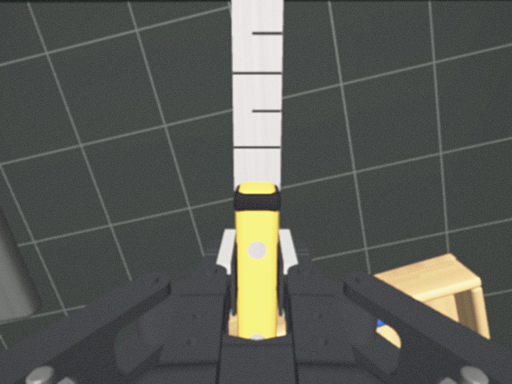

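{"op": "carry_out", "data": {
  "deltas": [0, 0, -0.05, 0, 0, 0, -1, 0, 0, -0.05, 0, 0, 0, -1, 0, 0, -0.05, 0, 0, 0, -1, 0, 0, -0.05, 0, 0, 0, -1, 0, 0, 0, 0, 0, 0, -1]
}}

```text
clock: 13.75
position: [0.491, 0.0071, 0.0421]
ee_rot: [0.441, 0.553, 0.441, -0.552]
contact_force: [-0.2, 0.5, 2.3]
width: 0.0161
```

```bash
python3 s.py
```

```text
F [-0.22  0.48  2.33] M [ 0.422 -0.054  0.037] p [0.49103 0.00714 0.04209]
axialF 0.42 s -99.38 lat -0.06999999999999999
dx -0.61 rot [-0.051 -0.039 -0.027]
```

{"op": "carry_out", "data": {
  "deltas": [-0.006, 0, -0.04, 0, 0, 0, -1, 0, 0, -0.06, 0, 0, 0, -1, 0, 0, -0.06, 0, 0, 0, -1, 0, 0, -0.06, 0, 0, 0, -1, 0, 0, 0, 0, 0, 0, -1]
}}

```text
clock: 14.38
position: [0.4938, 0.02, 0.0424]
ee_rot: [0.441, 0.553, 0.441, -0.552]
contact_force: [-0.1, 0.4, 1.2]
width: 0.0163
```

```bash
python3 s.py
```

```text
F [-0.11  0.42  1.18] M [ 0.281 -0.039  0.005] p [0.49382 0.02002 0.04236]
axialF 0.39 s -86.19 lat 0.030000000000000002
dx -0.34 rot [-0.042 -0.032 -0.011]
```

{"op": "carry_out", "data": {
  "deltas": [-0.002, 0, -0.04, 0, 0, 0, -1, 0, 0, -0.06, 0, 0, 0, -1, 0, 0, -0.05, 0, 0, 0, -1, 0, 0, 0, 0, 0, 0, -1]
}}

```text
clock: 14.88
position: [0.4958, 0.0287, 0.0425]
ee_rot: [0.441, 0.553, 0.441, -0.552]
contact_force: [0.5, -0.0, 0.4]
width: 0.0163
```

```bash
python3 s.py;python3 - <<'E'
from h import *
im=eyes.get_image('wrist'); save(im,'w9.png');np.savez('pics/w9.npz',**im)
E
```

```text
F [ 0.53 -0.04  0.4 ] M [ 0.192 -0.069 -0.003] p [0.4958  0.02867 0.04246]
axialF 0.08 s -77.33 lat -0.0
dx -0.24 rot [-0.045 -0.025 -0.011]
```

View pics/w9.png

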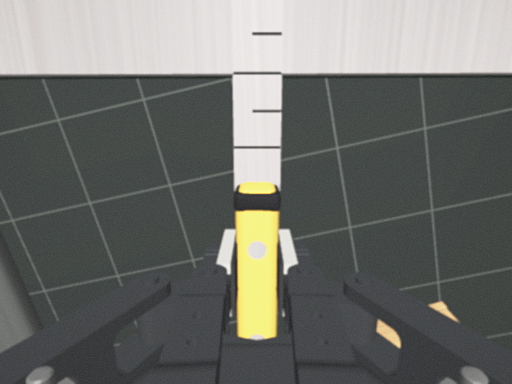

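Run:
```python
from h import *
im=dict(np.load('pics/w9.npz')); g=cv2.cvtColor(im['color'],cv2.COLOR_RGB2GRAY).astype(float)
pt=[]
for u in list(range(10,225,5))+list(range(290,505,5)):
    c=g[55:95,u]; d=-np.diff(c); i=np.argmax(d); k=slice(max(i-3,0),i+4); v=55+.5+(np.arange(len(d))[k]*d[k]).sum()/d[k].sum(); pt.append(ray(im,u,v,.04)[:2])
pt=np.array(pt,np.float32); vx,vy,x0,y0=cv2.fitLine(pt,cv2.DIST_HUBER,0,1e-4,1e-4).ravel(); print('edge dir',np.degrees(np.arctan2(vy,vx)),x0,y0, np.abs((pt-[x0,y0])@[-vy,vx]).max())
# blade centreline
L=[];Rr=[]
for v in list(range(80,185,3)):
    row=g[v]; d=np.diff(row[215:300]); a=np.argmax(d[:42]); b=42+np.argmin(d[42:])
    L.append((215.5+a,v));Rr.append((215.5+b,v))
P=pts(im); 
# blade edges at bottom height .04 (side faces) ~ use top slope z: 0.04+0.0085-... 
st=readout.get_state(); e=np.array([np.cos(np.radians(77.3)),np.sin(np.radians(77.3))])
C=[]
for (a,v),(b,_) in zip(L,Rr):
    z=np.median(P[v,240:276,2]); C.append((ray(im,a,v,z)[:2]+ray(im,b,v,z)[:2])/2)
C=np.array(C,np.float32); vx,vy,x0,y0=cv2.fitLine(C,cv2.DIST_HUBER,0,1e-4,1e-4).ravel(); print('blade dir',np.degrees(np.arctan2(vy,vx)),x0,y0)
for du in (0,):
    print(C[0],C[-1])
```

```text
edge dir -12.559876 0.51261437 0.10603401 9.470282e-05
blade dir 77.28448 0.5078914 0.08098749
[0.512871   0.10305586] [0.5035478  0.06173774]
```

Run:
```python
from h import *
e=np.array([np.cos(np.radians(77.4)),np.sin(np.radians(77.4))]);f=np.array([-e[1],e[0]]); bf=np.array([.5128,.105])
for n in ('top0','side0'):
    im=dict(np.load(f'pics/{n}.npz'));P=pts(im).reshape(-1,3); hsv=cv2.cvtColor(im['color'],cv2.COLOR_RGB2HSV).reshape(-1,3)
    s=(P[:,:2]-bf)@e*1000;t=(P[:,:2]-bf)@f*1000
    bed=(s>5)&(s<30)&(abs(t)<100)&(abs(P[:,2]-.04)<.008)
    print(n,'bed',bed.sum(),np.median(P[bed,2]),P[bed,2].mean())
    for a,b in ((40,60),(60,80),(80,100)):
        m=(s>a)&(s<b)&(abs(t)<100)&(abs(t)>20)&(abs(P[:,2]-.063)<.02); z=P[m,2]
        print(a,m.sum(),np.histogram(z*1000,bins=np.arange(44,84,2))[0])
        k=abs(z-.063)<.005; print(np.median(z[k]),z[k].mean())
```

```text
top0 bed 629 0.04025913203066822 0.04023375435432813
40 436 [  0   0   0   0   0   0   0   0   5  33 106 160 105  26   1   0   0   0
   0]
0.06618200628694659 0.06587166175148733
60 424 [  0   0   0   0   0   0   0   1   2  39 114 145 102  21   0   0   0   0
   0]
0.06596100346234035 0.06574846655349915
80 405 [  0   0   0   0   0   0   0   0   5  37 102 144  70  30   6   1   1   4
   2]
0.06600645688792617 0.06577867513901603
side0 bed 79 0.039607980026746925 0.03964916345483119
40 101 [ 0  0  0  0  0  0  0  0  0  2 30 53 16  0  0  0  0  0  0]
0.06636898094480703 0.0661475398592448
60 43 [ 0  0  0  0  0  0  0  0  0  2 11 26  3  1  0  0  0  0  0]
0.06657243973959148 0.06623744616333459
80 98 [ 0  0  0  0  0  0  0  0  0  7 32 47 10  1  0  0  0  1  0]
0.06612721572246005 0.06602390420666143
```

{"op": "carry_out", "data": {
  "deltas": [0, 0, -0.015, 0, 0, 0, -1, 0, 0, -0.02, 0, 0, 0, -1]
}}

```text
clock: 15.18
position: [0.4961, 0.0302, 0.0425]
ee_rot: [-0.442, -0.552, -0.441, 0.552]
contact_force: [-1.0, -0.7, 0.6]
width: 0.0168
```

{"op": "carry_out", "data": {
  "deltas": [0, 0, -0.03, 0, 0, 0, -1, 0, 0, -0.03, 0, 0, 0, -1, 0, 0, -0.03, 0, 0, 0, -1]
}}

```text
clock: 15.55
position: [0.4974, 0.0357, 0.0425]
ee_rot: [0.441, 0.552, 0.441, -0.552]
contact_force: [0.2, -1.2, 1.6]
width: 0.0161
```

```bash
python3 s.py
```

```text
F [ 0.16 -1.18  1.64] M [0.014 0.035 0.032] p [0.49742 0.03568 0.04252]
axialF -1.12 s -70.13 lat -0.04
dx -0.18 rot [-0.046  0.002 -0.015]
```

{"op": "carry_out", "data": {
  "deltas": [0, 0, -0.03, 0, 0, 0, -1, 0, 0, -0.03, 0, 0, 0, -1, 0, 0, -0.02, 0, 0, 0, -1]
}}

```text
clock: 15.92
position: [0.4985, 0.0404, 0.0425]
ee_rot: [0.442, 0.552, 0.441, -0.552]
contact_force: [0.5, -0.2, 1.7]
width: 0.0165
```

```bash
python3 s.py
```

```text
F [ 0.55 -0.22  1.71] M [-0.011 -0.018  0.019] p [0.49847 0.04037 0.04252]
axialF -0.09 s -65.32000000000001 lat -0.030000000000000002
dx -0.18 rot [-0.042  0.003 -0.016]
```

{"op": "carry_out", "data": {
  "deltas": [-0.002, 0, -0.03, 0, 0, 0, -1, 0, 0, -0.03, 0, 0, 0, -1, 0, 0, -0.02, 0, 0, 0, -1]
}}

```text
clock: 16.3
position: [0.4995, 0.045, 0.0426]
ee_rot: [0.441, 0.552, 0.441, -0.552]
contact_force: [-0.2, -1.5, 1.0]
width: 0.0164
```

```bash
python3 s.py
```

```text
F [-0.19 -1.54  0.96] M [ 0.003 -0.011 -0.099] p [0.49948 0.04504 0.04259]
axialF -1.55 s -60.54 lat 0.01
dx -0.11 rot [-0.045  0.002 -0.007]
```

{"op": "carry_out", "data": {
  "deltas": [0, 0, -0.02, 0, 0, 0, -1, 0, 0, -0.025, 0, 0, 0, -1, 0, 0, -0.02, 0, 0, 0, -1]
}}

```text
clock: 16.68
position: [0.5004, 0.0488, 0.0426]
ee_rot: [0.441, 0.552, 0.441, -0.552]
contact_force: [0.1, -0.9, 1.2]
width: 0.0163
```

```bash
python3 s.py
```

```text
F [ 0.12 -0.95  1.21] M [-0.004 -0.032 -0.039] p [0.50037 0.04882 0.04263]
axialF -0.9 s -56.660000000000004 lat -0.030000000000000002
dx -0.07 rot [-0.048  0.    -0.012]
```

{"op": "carry_out", "data": {
  "deltas": [0, 0, -0.02, 0, 0, 0, -1, 0, 0, -0.025, 0, 0, 0, -1, 0, 0, -0.02, 0, 0, 0, -1]
}}

```text
clock: 17.05
position: [0.5012, 0.0526, 0.0426]
ee_rot: [0.441, 0.552, 0.441, -0.552]
contact_force: [-0.5, -1.1, 0.9]
width: 0.0163
```

```bash
python3 s.py
```

```text
F [-0.51 -1.09  0.85] M [-0.025  0.008  0.011] p [0.50123 0.05263 0.04262]
axialF -1.18 s -52.76 lat -0.030000000000000002
dx -0.08 rot [-0.048  0.002 -0.013]
```

{"op": "carry_out", "data": {
  "deltas": [0, 0, -0.018, 0, 0, 0, -1, 0, 0, -0.018, 0, 0, 0, -1, 0, 0, -0.018, 0, 0, 0, -1]
}}

```text
clock: 17.42
position: [0.5019, 0.0557, 0.0426]
ee_rot: [0.441, 0.552, 0.441, -0.552]
contact_force: [-0.4, -0.1, 1.1]
width: 0.0162
```

```bash
python3 s.py
```

```text
F [-0.38 -0.07  1.13] M [-0.047  0.016 -0.007] p [0.50194 0.05574 0.04263]
axialF -0.16 s -49.56 lat -0.04
dx -0.07 rot [-0.051  0.001 -0.011]
```

{"op": "carry_out", "data": {
  "deltas": [0, 0, -0.018, 0, 0, 0, -1, 0, 0, -0.018, 0, 0, 0, -1, 0, 0, -0.018, 0, 0, 0, -1]
}}

```text
clock: 17.8
position: [0.5027, 0.0589, 0.0426]
ee_rot: [0.441, 0.552, 0.441, -0.552]
contact_force: [-0.1, -0.9, 1.0]
width: 0.0166
```

```bash
python3 s.py
```

```text
F [-0.08 -0.9   0.96] M [-0.045 -0.004  0.003] p [0.50266 0.05891 0.04264]
axialF -0.89 s -46.309999999999995 lat -0.05
dx -0.06 rot [-0.049  0.003 -0.013]
```

{"op": "carry_out", "data": {
  "deltas": [0, 0, -0.018, 0, 0, 0, -1, 0, 0, -0.018, 0, 0, 0, -1, 0, 0, -0.015, 0, 0, 0, -1]
}}

```text
clock: 18.18
position: [0.5033, 0.0619, 0.0426]
ee_rot: [0.441, 0.552, 0.441, -0.552]
contact_force: [0.5, -0.6, 1.2]
width: 0.0165
```

```bash
python3 s.py
```

```text
F [ 0.45 -0.56  1.25] M [-0.01   0.038  0.035] p [0.50331 0.06191 0.04264]
axialF -0.44 s -43.25 lat -0.02
dx -0.06 rot [-0.05   0.002 -0.012]
```

{"op": "carry_out", "data": {
  "deltas": [0, 0, -0.015, 0, 0, 0, -1, 0, 0, -0.018, 0, 0, 0, -1, 0, 0, -0.015, 0, 0, 0, -1]
}}

```text
clock: 18.55
position: [0.5038, 0.0641, 0.0426]
ee_rot: [-0.442, -0.552, -0.441, 0.553]
contact_force: [-0.9, -4.6, 1.4]
width: 0.0165
```

```bash
python3 s.py
```

```text
F [-0.87 -4.64  1.44] M [-0.668  0.166  0.012] p [0.50379 0.06409 0.04265]
axialF -4.72 s -41.01 lat -0.01
dx -0.05 rot [-0.013  0.072 -0.007]
```

{"op": "carry_out", "data": {
  "deltas": [0, 0, 0, 0, 0, 0, -1, 0, 0, 0, 0, 0, 0, -1]
}}

```text
clock: 18.8
position: [0.5038, 0.0642, 0.0426]
ee_rot: [-0.442, -0.552, -0.441, 0.553]
contact_force: [-0.6, -3.8, 2.0]
width: 0.0164
```

```bash
python3 s.py
```

```text
F [-0.64 -3.8   2.03] M [-0.687  0.208 -0.053] p [0.50379 0.06421 0.04263]
axialF -3.85 s -40.9 lat 0.02
dx -0.07 rot [-0.03   0.047 -0.003]
```

{"op": "carry_out", "data": {
  "deltas": [0, 0, -0.008, 0, 0, 0, -1, 0, 0, 0, 0, 0, 0, -1, 0, 0, 0, 0, 0, 0, -1]
}}

```text
clock: 19.18
position: [0.5039, 0.0645, 0.0426]
ee_rot: [-0.442, -0.552, -0.441, 0.553]
contact_force: [-1.6, -6.2, 1.5]
width: 0.0163
```

```bash
python3 s.py
python3 - <<'E'
from h import *
im=eyes.get_image('wrist'); save(im,'w10.png');np.savez('pics/w10.npz',**im)
e=np.array([np.cos(np.radians(77.3)),np.sin(np.radians(77.3))])
for n in ('w7','w8','w9','w10'):
    im=dict(np.load(f'pics/{n}.npz'));P=pts(im)
    q=P[75:165,240:274].reshape(-1,3); h=P[215:240,240:252].reshape(-1,3)
    s=q[:,:2]@e; A=np.polyfit(s,q[:,2],1); print(n,'slope deg',np.degrees(np.arctan(A[0])),'z mean',q[:,2].mean(),'handle top',h[:,2].mean())
E
```

```text
F [-1.59 -6.16  1.53] M [-0.814  0.182 -0.038] p [0.50389 0.06455 0.04265]
axialF -6.36 s -40.550000000000004 lat -0.0
dx -0.05 rot [-0.028  0.06  -0.004]
w7 slope deg -2.276481682740591 z mean 0.06852617971186639 handle top 0.08544167182251534
w8 slope deg -2.000037367209923 z mean 0.047267885697556696 handle top 0.0651719875520728
w9 slope deg -1.3023663219641612 z mean 0.04775274777005819 handle top 0.06550331764318355
w10 slope deg -0.5930907655728797 z mean 0.04782216438367075 handle top 0.06446574556605408
```

View pics/w10.png

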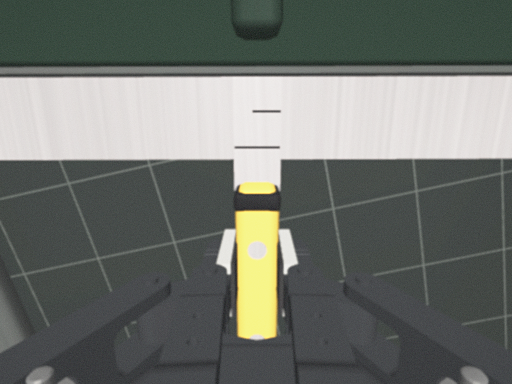

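Run:
```python
from h import *
e=np.array([np.cos(np.radians(77.3)),np.sin(np.radians(77.3))])
for n in ('w7','w8','w9','w10'):
    im=dict(np.load(f'pics/{n}.npz'));P=pts(im)
    q=P[95:160,242:272].reshape(-1,3); s=q[:,:2]@e; ok=abs(q[:,2]-np.median(q[:,2]))<.004
    A=np.polyfit(s[ok],q[ok,2],1); print(n,'slope',np.degrees(np.arctan(A[0])).round(2),np.median(q[:,2]), 'row z',[np.median(P[r:r+10,242:272,2]).round(4) for r in (95,110,130,150)])
im=dict(np.load('pics/w10.npz'));st=readout.get_state()
bf=np.array([.5128,.105])
for r,z in ((76,.046),(160,.04),(111,.0445),(147,.046)):
    p=ray(im,258,r,z)[:2]; print(r,((p-st['position'][:2])@e*1000).round(1))
```

```text
w7 slope -3.96 0.0682769738015931 row z [np.float64(0.0675), np.float64(0.068), np.float64(0.0684), np.float64(0.069)]
w8 slope -3.46 0.047070463352357636 row z [np.float64(0.0463), np.float64(0.0469), np.float64(0.0472), np.float64(0.0477)]
w9 slope -3.69 0.0472560397242579 row z [np.float64(0.0465), np.float64(0.047), np.float64(0.0474), np.float64(0.0479)]
w10 slope -3.72 0.047296708443875 row z [np.float64(0.0465), np.float64(0.047), np.float64(0.0474), np.float64(0.048)]
76 77.9
160 42.0
111 63.9
147 48.8
```

{"op": "carry_out", "data": {
  "deltas": [0, 0, 0, 0, 0, 0, -1, 0, 0, 0, 0, 0, 0, -1, 0, 0, 0, 0, 0, 0, -1, 0, 0, 0, 0, 0, 0, -1]
}}

```text
clock: 19.73
position: [0.5039, 0.0645, 0.0427]
ee_rot: [-0.442, -0.552, -0.441, 0.553]
contact_force: [-1.7, -5.5, 2.4]
width: 0.0165
```

```bash
python3 s.py; python3 -c "
from h import *
im=eyes.get_image('top'); save(im,'t11.png'); print(readout.get_state()['qd'].round(4),readout.get_state()['width'])"
```

```text
F [-1.72 -5.47  2.38] M [-0.787  0.175  0.021] p [0.50387 0.06455 0.04265]
axialF -5.72 s -40.550000000000004 lat 0.01
dx -0.05 rot [-0.03   0.059 -0.003]
[-0.0006  0.0003  0.0001 -0.0006  0.0011 -0.0008] 0.01644540922869426
```

View pics/t11.png

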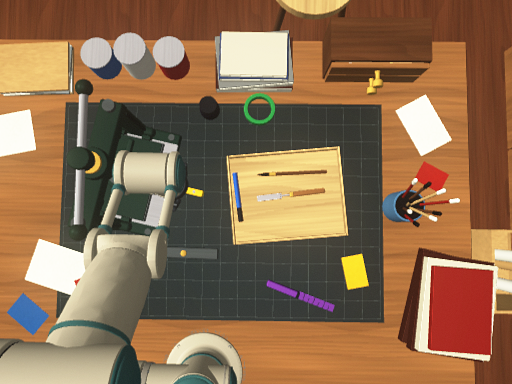

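The gauge is still and held: the handle's rear end shows at (195, 192). The brush, knife and marker in the tray, and the ink, tape and pot, are all where they were.

```bash
python3 -c "
from rig import job
print(job.sign_off())"
```

```text
the job is handed in; nothing more can be done
None
```

The yellow-handled gauge is under the platen, lightly nipped, and I handed the job in at about 20 s with the arm still holding it by the handle.

- **Insertion:** I laid the blade on the bed with about 3 N of downward force and slid it straight in. Drag stayed within about 1.5 N until the tip was about 60 mm past the platen edge. There it rose to 4–5 N, and a last 0.5 mm nudge left it steady at about 5.7 N.
- **Reading:** the tip is 59–60 mm inside the platen edge, which means the press is open about 5.5 mm.
- **Final pose:** the tool's tilt error is under 0.1°, and the blade slope reads 3.7° against the nominal 3.8°, so the gauge is level. It lines up with the press to about 0.2°, and the joints are at rest.
- **Other things:** the last top view shows everything else where it was.
- **Disagreements:**
  - Depth images of the platen top suggested an opening of about 8 mm, which is outside the stated 3.5–6.5 mm. I trusted the contact force and the insertion depth instead.
  - The wrist camera put the bed's front edge about 2 mm further in than the top camera did, which is within the calibration error.

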